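Clamp a specimen in the collet and bring it under the microscope

ROBOT

A 7-joint arm with a two-finger parallel gripper is mounted at the origin on the work surface. World frame = base frame: x ahead of the robot, y to its left, z up, the work surface at z = 0. Lengths are in m, angles in rad, forces in N, time in s.
With the tool pointing down it reaches from about 0.4 to 0.85 m from the base axis. Payload 10.4 kg.
Tool frame: the origin (TCP) lies between the finger pads; the fingertips stand 25 mm ahead of it and the grasp point (between the pads) lies 6 mm ahead of it; x points along the fingers, y is the direction in which the jaws open and shut, and the axes are right-handed (so a half turn about x gives the same grasp; the last joint's range is limited). The gripper opens to 87 mm and grips with 3 to 60 N. Pads are 19 mm wide; open, the fingers measure 117 mm over their backs; the gripper's body (75 mm by 190 mm) begins 51 mm behind the grasp point.
Start: joints at [-1.289, 0.332, -0.065, 1.46, 0.022, 1.35, -0.088], TCP at [0.188, 0.596, 0.248] pointing down, gripper open.
Joint ranges: [-2.6, 2.6], [-0.5, 2.12], [-1.47, 1.34], [0.16, 2.42], [-1.27, 4.41], [0.06, 2.06], [-2.6, 2.6]. Speed limits (rad/s): [2.22, 2.22, 2.79, 2.79, 3.14, 3.14, 3.14].

INTERFACE

Orientations are given as a unit quaternion [x, y, z, w].
In Python, from bench import r gives the robot as it stands.
- The arm moves only by the shell command python3 -m pendant 'ROWS' [FORCE]. ROWS is JSON, a list of rows, each an object with "translation": the shift along the world's x, y, z in cm, a list of three; "angular": the turn, a rotation vector about the world's x, y, z in degrees, a list of three; "hand": the opening, from -1 (shut) to 1 (fully open). In form: [{"translation": [dx, dy, dz], "angular": [wx, wy, wz], "hand": hand}, ...]. A call has 1 to 20 rows; each row shifts and turns the commanded pose from where the row before left it; what a row does not reach is not made up. A row lasts 1/10 s, in which the tool goes at most 50 mm and 8.59 degrees, less where a joint would pass 70% of its speed; a pose out of reach is approached as far as the arm can. A call is refused whole if a number of a shift passes 5 or a number of a turn 8.59, either way. A call with a gripper value outside its range is refused whole. The fingers move at their own pace and stop on an object; FORCE is the grip in N (left out, the last holds). Time passes only in rows, so rows that do not move let the fingers close. It gives the time, the measured TCP pose, the force and the opening at its end, in the units of the state.
- r.read_state(): the state, without advancing time (a new reading comes with each control period).
- r.camera(name): name is "side" or "top"; returns the picture (420x560x3 uint8, red, green, blue); there is no depth.
- r.camera_info(name): a dict with "fx", "fy", "cx", "cy" (pixels), "rvec" (rotation vector, rad) and "tvec" (3), from world to camera coordinates, as OpenCV has them. Camera axes: x right, y down, z forward; pixel columns grow to the right and rows downward; lengths in m; the calibration is good to about 2 mm. A picture is of the moment at which its call begins. camera_info takes no time and is no camera call.
- r.close_job(): hands the job in, once; it reports no verdict.
Trained networks look in the newest picture that a camera, given by its name, has taken for a name from the list of things; names that differ only in an ending like _2 or _b are one class to them, and where a whole thing is asked for, a point or a joint stands for the part that bears it (a point fixed in the world has none). Each returns a list of dicts, best first, with "confidence" (0 to 1); they miss things now and then, are a little off and sometimes report something else, mostly with a low value. They report only what shows in the picture. A call takes as long as a camera call.
- r.find_in(camera, name): "point" ([row, column] in pixels, amid what is visible of it).
- r.mark_of(camera, name): "point" ([row, column] in pixels: a listed point, or the origin of a listed thing).
The state is a dict: "time": time; "joint_positions": joint angles; "joint_vel": joint speeds; "joint_torque": joint torques, N m; "ee_pos": TCP position; "eef_rot": TCP orientation; "ft_force": force on the tool from outside, world axes, zero at the start; "torque": the same for the moment, N m; "width": finger opening in m.
Only numpy, scipy, OpenCV 4.12 (cv2) and the standard library are available. Lean on these libraries where they do the work, as an engineer would, in place of code of your own. Each camera call takes 0.05 s, during which the arm holds its last target.

TASK

Load the green-headed specimen for viewing: push the red-pinned lever of the collet anticlockwise until the collet is fully open, take the green specimen from the orange rack and set its shank fully down into the collet, then push the lever clockwise until the jaws grip the shank firmly. With the specimen clamped, push the carriage by its blue plate all the way under the microscope and let go of everything. Leave the other two specimens in the rack and do not knock over or shove aside anything else on the bench.

Things in the scene. Friction and masses are not known exactly. Their poses are not given: they have to be found in the camera images.
- stand: Fixed stand, origin on the table near mid-slideway (110 x 400 x 14 mm, long axis local y; yaw to 15 deg). The carriage slides to local -y, z up. Microscope on the -y end: pillar radius 14 mm at local y -305, 350 mm tall, foot 22 mm high from y -220 on; lens body radius 43 mm, underside 205 mm above the table, over local (0, -140 mm), above the collet's final place; eyepieces slant up to +x.
- carriage (a joint): Slide of the aluminium carriage that carries collet, nut and lever: 0 m at the start, grows as it slides to local -y of the stand, buffered stop at 0.19 m (collet under the microscope). Stiff slide: moving it takes about 12 N.
- push_plate (a point): Centre of the outer (+y) face of the carriage's upright blue push plate: 70 mm wide (stand x), 12 mm thick, from 24 to 74 mm above the table; this point is 50 mm above the table and 136 mm to stand +y of the collet axis. Push it toward stand -y. Axes parallel to the stand's.
- collet_mouth (a point): Centre of the open top of the brass collet nut (outer radius 28 mm, bore 39 mm), on the vertical collet axis, 64 mm above the table. Inside, three steel jaws with sloped tops (about 60 mm above the table) surround the hole: 15 mm diameter when fully open; each closes 2.5 mm per rad of lever. Axes parallel to the stand's.
- collet_floor (a point): Centre of the bottom of the collet hole, on the collet axis 34 mm above the table, 30 mm below collet_mouth. The lowest 11 mm are a guide bore of 13 mm diameter. A seated shank stands on this floor.
- collet_nut (a joint): Angle of collet nut and lever, rad: 0 = fully open (stop), grows as the lever turns clockwise seen from above, 1.5 = stop. It starts part closed (1.08 to 1.35), too narrow for a shank. The jaws touch a shank at about 1.0 and grip firmly from about 1.3. It stays where it is left. Turning takes about 3.5 N at the pin when free, up to about 8 N while gripping.
- lever_pin (a point): Red upright pin at the lever's end: 14 mm diameter, 50 to 86 mm above the table, this point on its axis at 70 mm; 75 mm from the collet axis. From above, the direction collet axis to pin is 190 degrees minus the joint angle, counted anticlockwise from stand +x, so it swings on the stand's -x side. The lever arm (12 mm wide) is 50 to 59 mm above the table.
- jaw_a: One of the three steel collet jaws, moved by the nut (its origin lies on the collet axis at its built place on the table level; not needed for motion).
- jaw_b: The second collet jaw, as jaw_a.
- jaw_c: The third collet jaw, as jaw_a.
- green_head (a point): Middle of the green specimen's head: green cylinder 22 mm diameter, 18 mm high, with an amber block 12 mm diameter, 4 mm high on top (head 22 mm high; this point is half-way). Below it a steel shank, 10 mm diameter, 44 mm long, bevelled foot; about 50 g. Local z runs up the shank. When seated this point is 89 mm above the table, the head's underside 14 mm above the nut.
- green_foot (a point): Centre of the end of the green specimen's shank, 55 mm below green_head.
- spec_green: The whole green specimen; origin as green_foot.
- blue_head (a point): As green_head, for the blue specimen; it stays in the rack.
- white_head (a point): As green_head, for the white specimen; it stays in the rack.
- rack: Fixed orange rack 70 x 170 x 34 mm, origin at the centre of its underside, with three holes (12.5 mm, 28 mm deep) in a row along its local y at -55, 0 and 55 mm. The three specimens stand in them in any order, heads from 50 to 72 mm above the table.
- bottle: Glass bottle, blue cap, 72 mm diameter, 170 mm tall; origin at its underside. Bystander.
- jar: Amber jar, 48 mm diameter, 75 mm tall. Bystander.
- dish: Glass dish, 90 mm diameter, 16 mm tall. Bystander.
- beaker: Glass beaker, 66 mm diameter, 85 mm tall. Bystander.
- marker: Blue marker pen lying on the table, 130 mm long, 16 mm diameter. Bystander.
- probe: Yellow-handled probe lying on the table, 140 mm long. Bystander.

How it is judged:
By the outcome, as a careful person would: the job done as asked, in the order asked, and still so for the second after the job is handed in, with the robot touching nothing.
It also fails if it takes over 70 s, if anything falls off the work surface, if the arm or the gripper's body presses on something with over 40 N, if the wrist force passes 120 N, or if a joint passes its speed limit or range.

## Working session

There is one attempt and no reset: what is moved stays moved. The work goes in short steps, Python scripts to look and compute and a shell command to move; the robot and the scene stay as the last step left them, time stands still between calls to the robot, and variables do not carry over. Pictures are saved under pics/ and viewed, and the job is handed in when it is done.

```bash
ls; mkdir -p pics; python3 - <<'E'
from bench import r
import cv2
print(r.read_state())
for n in ("side","top"):
    im=r.camera(n); cv2.imwrite(f"pics/a_{n}.png",im[:,:,::-1]); print(n,r.camera_info(n))
    for t in ["stand","push_plate","collet_mouth","lever_pin","green_head","blue_head","white_head","rack","bottle","jar","dish","beaker","marker","probe"]:
        print(t,[(round(d["confidence"],2),[round(float(v),1) for v in d["point"]]) for d in r.mark_of(n,t)[:2]])
E
```

```text
pics
{'time': 0.0, 'joint_positions': array([-1.28861239,  0.33285336, -0.06470385,  1.46096597,  0.02161542,
        1.3499064 , -0.08848384]), 'joint_vel': array([ 4.61612440e-05,  1.80505743e-03,  7.54071987e-04,  1.15410081e-03,
        3.41918748e-04,  1.13288796e-03, -7.19394302e-04]), 'joint_torque': array([ 9.09638457e-04, -6.23265195e+01,  2.52561795e-02, -3.89878929e+01,
       -6.12950558e-02,  4.00614843e-02,  1.48684853e-04]), 'ee_pos': array([0.18745236, 0.59584426, 0.24675373]), 'eef_rot': array([ 0.1068194 ,  0.69896246, -0.1078309 ,  0.69886593]), 'ft_force': array([-0.18778813,  0.69553255, -0.31916969]), 'torque': array([-0.02952528,  0.00088822, -0.00639993]), 'width': 0.08679535896055936}
side {'fx': 480.41616416088596, 'fy': 480.41616416088596, 'cx': 284.6061557005527, 'cy': 198.17822344987414, 'rvec': array([ 0.52017169, -2.71249378,  1.17899903]), 'tvec': array([0.55199944, 0.16223134, 1.05774577])}
stand [(0.95, [189.1, 300.3])]
push_plate [(0.65, [226.4, 283.3]), (0.27, [249.6, 364.6])]
collet_mouth [(0.77, [185.5, 297.2])]
lever_pin [(0.8, [203.7, 311.1])]

[... 495 characters left out ...]
013, 'cy': 213.18292752616685, 'rvec': array([ 2.19461322, -2.16058069,  0.1254011 ]), 'tvec': array([0.04270765, 0.58341151, 0.952916  ])}
stand [(0.98, [219.4, 334.1])]
push_plate [(0.93, [226.9, 252.3])]
collet_mouth [(0.71, [245.2, 284.7]), (0.63, [223.1, 312.4])]
lever_pin []
green_head [(0.63, [226.3, 149.2])]
blue_head [(0.54, [233.7, 171.0])]
white_head [(0.65, [240.6, 197.4])]
rack [(0.92, [237.1, 181.1]), (0.24, [141.0, 266.1])]
bottle [(0.75, [141.6, 265.5])]
jar [(0.93, [306.1, 420.0]), (0.26, [242.1, 193.1])]
dish [(0.68, [305.8, 268.4])]
beaker [(0.75, [125.3, 360.6])]
marker [(0.89, [311.0, 220.7]), (0.49, [222.9, 309.2])]
probe [(0.91, [160.5, 168.2]), (0.16, [131.4, 360.5])]
```

View pics/a_side.png

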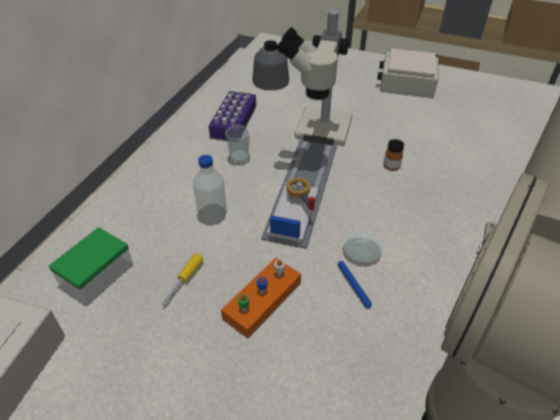

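View pics/a_top.png

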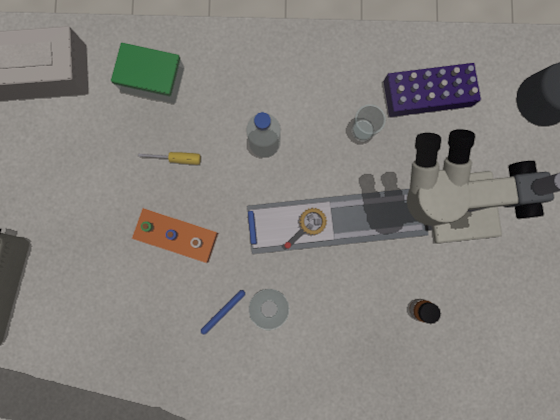

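The pictures agree. In the top view the collet is at about (row 221, col 312), the red pin at (244, 288), the blue plate at (227, 252) and the green specimen at (227, 148), the leftmost in the rack. In the side view they are at (186, 298), (203, 311), (226, 285) and (300, 243).

```bash
cat > h.py <<'E'
import numpy as np, cv2
from bench import r
def cam(n):
    i=r.camera_info(n); K=np.array([[i['fx'],0,i['cx']],[0,i['fy'],i['cy']],[0,0,1]]); R=cv2.Rodrigues(np.array(i['rvec'],float))[0]
    return K,R,np.array(i['tvec'],float)
def onplane(n,px,z):
    K,R,t=cam(n); d=R.T@np.linalg.solve(K,[px[1],px[0],1.]); c=-R.T@t
    return c+d*(z-c[2])/d[2]
def proj(n,p):
    K,R,t=cam(n); q=K@(R@np.asarray(p)+t); return [q[1]/q[2],q[0]/q[2]]
def tri(ps,pt):
    P=[]
    for n in("side","top"):
        K,R,t=cam(n);P.append(K@np.c_[R,t])
    X=cv2.triangulatePoints(P[0],P[1],np.array(ps[::-1],float),np.array(pt[::-1],float)); return (X[:3]/X[3]).ravel()
E
python3 - <<'E'
from h import *
np.set_printoptions(precision=4,suppress=True)
D={"green":((298.5,243.4),(226.3,149.2),.061),"blue":((283.5,260.6),(233.7,171),.061),"white":((266.7,278.3),(240.6,197.4),.061),
"collet":((185.5,297.2),(222,312.4),.064),"pin":((203.7,311.1),(244,288),.07),"plate":((226.4,283.3),(226.9,252.3),.05),"stand":((189.1,300.3),(219.4,334.1),0.0),
"rack":((298,261.2),(237.1,181.1),0)}
for k,(s,t,z) in D.items(): print(k,tri(s,t),"side",onplane("side",s,z),"top",onplane("top",t,z))
for k,p,z in [("bottle",(141.6,265.5),.0),("jar",(306,420),0.0),("dish",(305.8,268.4),0),("beaker",(125,360),0),("marker",(311,220.7),.008),("probe",(160,168),.01)]: print(k,onplane("top",p,z))
for n in("side","top"):
    K,R,t=cam(n);print(n,-R.T@t)
st=r.read_state(); print(st['ee_pos'],cv2.Rodrigues(np.eye(3))[0].T)
from scipy.spatial.transform import Rotation as Ro
print(Ro.from_quat(st['eef_rot']).as_matrix())
E
python3 - <<'E'
import cv2
im=cv2.imread('pics/a_top.png'); cv2.imwrite('pics/a_topz.png',cv2.resize(im[170:280,120:350],None,fx=3.4,fy=3.4,interpolation=cv2.INTER_CUBIC))
im=cv2.imread('pics/a_side.png'); cv2.imwrite('pics/a_sidez.png',cv2.resize(im[160:340,210:390],None,fx=3.3,fy=3.3,interpolation=cv2.INTER_CUBIC))
E
```

```text
green [0.5476 0.3362 0.0539] side [0.5453 0.3407 0.061 ] top [0.547  0.3342 0.061 ]
blue [0.5321 0.2897 0.052 ] side [0.5287 0.2957 0.061 ] top [0.5321 0.2878 0.061 ]
white [0.5174 0.2337 0.0476] side [0.512  0.2434 0.061 ] top [0.5184 0.2318 0.061 ]
collet [ 0.5634 -0.0102  0.0571] side [ 0.5621 -0.0026  0.064 ] top [ 0.5614 -0.0101  0.064 ]
pin [0.5128 0.0404 0.0592] side [0.5083 0.051  0.07  ] top [0.5139 0.0411 0.07  ]
plate [0.5504 0.1179 0.0428] side [0.548  0.1243 0.05  ] top [0.5499 0.1175 0.05  ]
stand [ 0.5741 -0.0648 -0.0038] side [ 0.5731 -0.0606  0.    ] top [ 0.5733 -0.0644  0.    ]
rack [ 0.5317  0.2821 -0.0082] side [0.5323 0.288  0.    ] top [0.5279 0.2792 0.    ]
bottle [0.7502 0.0942 0.    ]
jar [ 0.3828 -0.2568  0.    ]
dish [0.3788 0.0808 0.    ]
beaker [ 0.7936 -0.1237  0.    ]
marker [0.367 0.185 0.008]
probe [0.7009 0.3131 0.01  ]
side [0.2803 0.8204 0.8356]
top [0.485  0.0663 1.0053]
[0.1876 0.5962 0.2476] [[0. 0. 0.]]
[[ 0.      0.3001  0.9539]
 [ 0.0001  0.9539 -0.3001]
 [-1.      0.0001 -0.    ]]
```

View pics/a_topz.png

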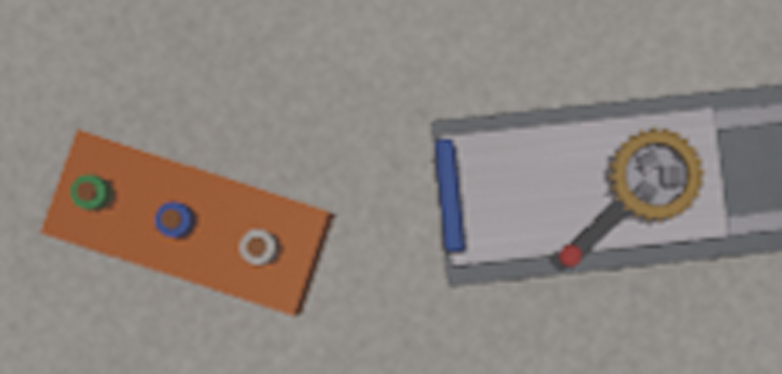

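View pics/a_sidez.png

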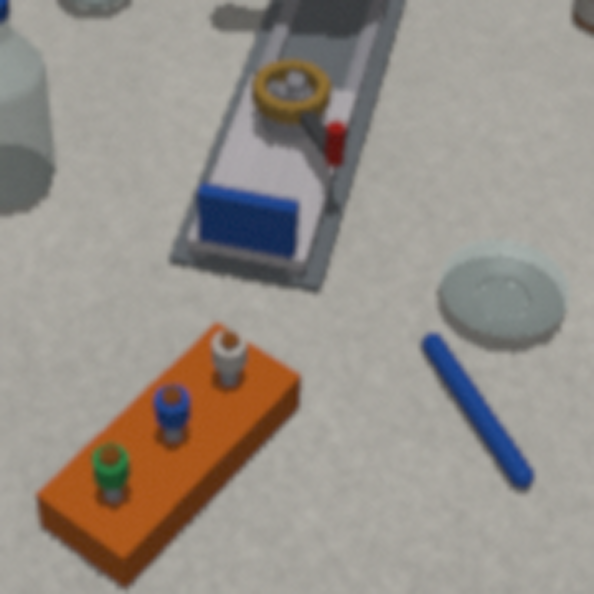

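```bash
cat > seg.py <<'E'
from h import *
np.set_printoptions(precision=4,suppress=True)
def mask(im,box,lo,hi):
    h=cv2.cvtColor(im,cv2.COLOR_RGB2HSV); m=cv2.inRange(h,np.array(lo),np.array(hi)); k=np.zeros_like(m); a,b,c,d=box; k[a:b,c:d]=m[a:b,c:d]; return k
def cen(m):
    ys,xs=np.nonzero(m); return [ys.mean(),xs.mean()],len(ys),(ys.min(),ys.max(),xs.min(),xs.max())
E
python3 - <<'E'
from seg import *
t=cv2.imread('pics/a_top.png')[:,:,::-1].copy(); s=cv2.imread('pics/a_side.png')[:,:,::-1].copy()
for nm,im,jobs in (("top",t,{"ring":((205,240,295,330),(12,90,60),(28,255,255),.064),"green":((215,236,135,160),(40,80,40),(85,255,255),.066),"blue":((223,245,160,182),(100,80,40),(130,255,255),.066),"pin":((235,255,275,300),(170,120,60),(180,255,255),.080),"plate":((205,250,240,262),(100,120,40),(130,255,255),.074),"rack":((200,270,125,225),(5,150,60),(14,255,255),.034)}),
  ("side",s,{"ring":((170,205,280,315),(12,90,60),(28,255,255),.060),"green":((285,320,230,255),(40,80,40),(85,255,255),.059),"blue":((270,300,250,275),(100,80,40),(130,255,255),.059),"pin":((190,220,300,325),(170,100,60),(180,255,255),.070),"plate":((205,250,260,310),(100,120,40),(130,255,255),.05)})):
    for k,(b,lo,hi,z) in jobs.items():
        m=mask(im,b,lo,hi)
        if m.any():
            c,n,bb=cen(m); print(nm,k,np.array(c),n,bb,onplane(nm,c,z))
            if k=="ring":
                e=cv2.minEnclosingCircle(cv2.findNonZero(m)); print("  circ",e, onplane(nm,e[0][::-1],z))
            if k in("rack","plate"):
                q=cv2.boxPoints(cv2.minAreaRect(cv2.findNonZero(m)));print([onplane(nm,p[::-1],z) for p in q])
E
```

```text
top ring [220.928  312.7083] 264 (np.int64(208), np.int64(234), np.int64(300), np.int64(326)) [ 0.5637 -0.0107  0.064 ]
  circ ((312.7290954589844, 221.09132385253906), 13.315791130065918) [ 0.5633 -0.0108  0.064 ]
top green [226.08 146.02] 50 (np.int64(222), np.int64(230), np.int64(141), np.int64(150)) [0.547  0.3394 0.066 ]
top blue [234.2609 171.1304] 46 (np.int64(230), np.int64(239), np.int64(166), np.int64(175)) [0.5307 0.2863 0.066 ]
top plate [227.2308 251.5944] 143 (np.int64(211), np.int64(243), np.int64(248), np.int64(255)) [0.5476 0.1177 0.074 ]
[array([0.5809, 0.1268, 0.074 ]), array([0.5822, 0.117 , 0.074 ]), array([0.5153, 0.1081, 0.074 ]), array([0.5141, 0.1179, 0.074 ])]
top rack [235.0098 174.7084] 2044 (np.int64(209), np.int64(261), np.int64(133), np.int64(215)) [0.5307 0.286  0.034 ]
[array([0.5239, 0.3774, 0.034 ]), array([0.5886, 0.3596, 0.034 ]), array([0.5384, 0.197 , 0.034 ]), array([0.4742, 0.216 , 0.034 ])]
side ring [187.1976 297.6452] 248 (np.int64(178), np.int64(196), np.int64(287), np.int64(309)) [ 0.5604 -0.0014  0.06  ]
  circ ((298.0, 187.0), 11.401854515075684) [ 0.5599 -0.0024  0.06  ]
side green [302.2963 243.2593] 81 (np.int64(296), np.int64(307), np.int64(238), np.int64(248)) [0.5425 0.3474 0.059 ]
side blue [284.2763 261.8158] 76 (np.int64(278), np.int64(289), np.int64(257), np.int64(266)) [0.5264 0.2952 0.059 ]
side pin [203.     311.3636] 11 (np.int64(198), np.int64(209), np.int64(308), np.int64(314)) [0.5085 0.0485 0.07  ]
side plate [226.2362 284.4511] 470 (np.int64(216), np.int64(237), np.int64(270), np.int64(299)) [0.5458 0.1228 0.05  ]
[array([0.5756, 0.1509, 0.05  ]), array([0.5882, 0.1026, 0.05  ]), array([0.5166, 0.0946, 0.05  ]), array([0.5065, 0.1426, 0.05  ])]
```

```bash
python3 - <<'E'
from seg import *
print("pin",onplane("top",(244.7,287.1),.086), "side", onplane("side",(210+0,0),0)[:0])
c=np.array([.5635,-.0107]);p=onplane("top",(244.7,287.1),.086)[:2];d=p-c;print(np.hypot(*d),np.degrees(np.arctan2(d[1],d[0])))
# stand corners guess in top zoom: left corners (435,122),(450,285) z=.014 ; track right bottom edge
f=lambda u,v:((v+.5)/3.4-.5+170,(u+.5)/3.4-.5+120)
a=onplane("top",f(435,122),.014);b=onplane("top",f(450,285),.014);e=onplane("top",f(780,253),.014)
print(a,b,np.degrees(np.arctan2(*(a-b)[1::-1])),np.degrees(np.arctan2(-(b-e)[0],(b-e)[1])))
for n,q in(("side",(.5635,-.0107,.064)),("side",(.547,.3394,.061)),("side",(.518,.049,.07))): print(proj(n,q))
E
```

```text
pin [0.512  0.0434 0.086 ] side []
0.07468459330667038 133.60810508962646
[0.6   0.131 0.014] [0.4936 0.1189 0.014 ] 6.514067656708002 6.383408355801116
[np.float64(183.2956161448136), np.float64(297.828549188482)]
[np.float64(297.7139778836549), np.float64(242.86013490594542)]
[np.float64(202.05368183843888), np.float64(307.4008523085836)]
```

```bash
python3 -m pendant '[{"translation":[2.0,-3.4,0],"angular":[0,0,0],"hand":-0.2},{"translation":[2.0,-3.4,0],"angular":[0,0,0],"hand":-0.2},{"translation":[2.0,-3.4,0],"angular":[0,0,0],"hand":-0.2},{"translation":[2.0,-3.4,0],"angular":[0,0,0],"hand":-0.2},{"translation":[2.0,-3.4,0],"angular":[0,0,0],"hand":-0.2},{"translation":[2.0,-3.4,0],"angular":[0,0,0],"hand":-0.2},{"translation":[2.0,-3.4,0],"angular":[0,0,0],"hand":-0.2},{"translation":[2.0,-3.4,0],"angular":[0,0,0],"hand":-0.2},{"translation":[2.0,-3.4,0],"angular":[0,0,0],"hand":-0.2},{"translation":[2.0,-3.4,0],"angular":[0,0,0],"hand":-0.2},{"translation":[2.0,-3.4,0],"angular":[0,0,0],"hand":-0.2},{"translation":[2.0,-3.4,0],"angular":[0,0,0],"hand":-0.2},{"translation":[2.0,-3.4,0],"angular":[0,0,0],"hand":-0.2},{"translation":[2.0,-3.4,0],"angular":[0,0,0],"hand":-0.2},{"translation":[2.0,-3.4,0],"angular":[0,0,0],"hand":-0.2},{"translation":[2.0,-3.4,0],"angular":[0,0,0],"hand":-0.2}]' 10
python3 - <<'E'
from h import *
print(r.read_state()['ee_pos'],r.read_state()['eef_rot'],r.read_state()['ft_force'],r.read_state()['width'])
E
```

```text
time: 3.1
ee_pos: [0.5082, 0.0507, 0.2479]
eef_rot: [0.108, 0.699, -0.107, 0.699]
ft_force: [1.0, 0.3, -0.0]
width: 0.0345
[0.50817886 0.05074053 0.24788399] [ 0.1075041   0.69869913 -0.10709205  0.69913781] [ 0.97014257  0.29841156 -0.02168191] 0.034509879892932166
```

```bash
python3 -m pendant '[{"translation":[0.4,-0.8,-2.5],"angular":[0,0,0],"hand":-0.2},{"translation":[0,0,-2.5],"angular":[0,0,0],"hand":-0.2},{"translation":[0,0,-2.5],"angular":[0,0,0],"hand":-0.2},{"translation":[0,0,-2.3],"angular":[0,0,0],"hand":-0.2},{"translation":[0,0,0],"angular":[0,0,0],"hand":-0.2}]'
python3 - <<'E'
from seg import *
for n in("side","top"):
    im=r.camera(n); print(r.read_state()['ee_pos'])
    b=(120,260,230,370) if n=="side" else (150,290,220,360)
    cv2.imwrite(f"pics/b_{n}.png",cv2.resize(im[b[0]:b[1],b[2]:b[3],::-1],None,fx=4,fy=4,interpolation=cv2.INTER_CUBIC))
p=r.read_state()['ee_pos']
for n in("side","top"): print(n,proj(n,p),proj(n,p-[0,0,.025]))
E
```

```text
time: 3.6
ee_pos: [0.5098, 0.044, 0.1471]
eef_rot: [0.107, 0.7, -0.108, 0.697]
ft_force: [-0.0, 0.4, 0.1]
width: 0.0348
[0.5109 0.0441 0.149 ]
[0.5117 0.0442 0.1502]
side [np.float64(175.0346237211233), np.float64(312.41576921611704)] [np.float64(183.554568123986), np.float64(311.8552044783562)]
top [np.float64(243.8939777982876), np.float64(287.5384247397842)] [np.float64(244.28518248045103), np.float64(287.2042168872748)]
```

View pics/b_side.png

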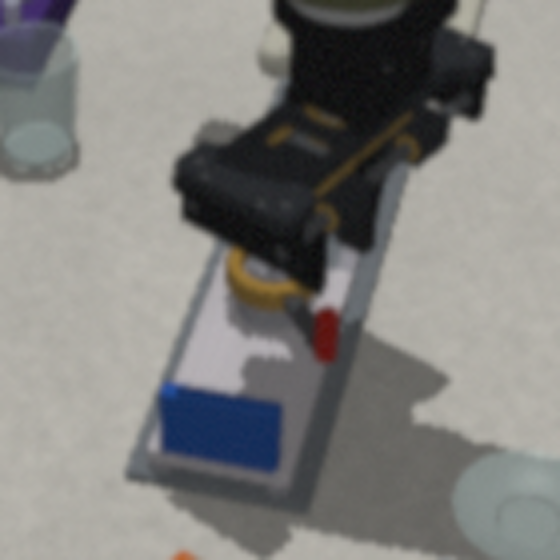

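View pics/b_top.png

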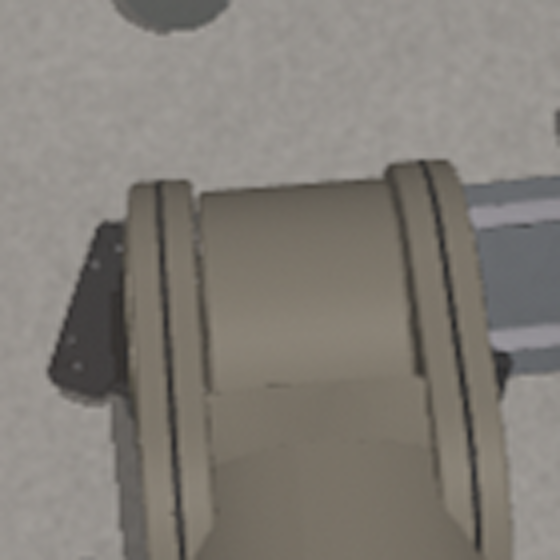

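The side view shows the pin at about (204, 311), under the gap between the fingers. Their tips project to (184, 312), which matches, so I'll go down around the pin.

```bash
python3 -m pendant '[{"translation":[0,0,-1.6],"angular":[0,0,0],"hand":-0.2},{"translation":[0,0,-1.5],"angular":[0,0,0],"hand":-0.2},{"translation":[0,0,-1.5],"angular":[0,0,0],"hand":-0.2},{"translation":[0,0,-1.5],"angular":[0,0,0],"hand":-0.2},{"translation":[0,0,0],"angular":[0,0,0],"hand":-0.2},{"translation":[0,0,0],"angular":[0,0,0],"hand":-0.2}]'
python3 - <<'E'
from seg import *
im=r.camera("side"); cv2.imwrite("pics/c_side.png",cv2.resize(im[120:260,230:370,::-1],None,fx=4,fy=4,interpolation=cv2.INTER_CUBIC))
c=np.array([.5635,-.0107])
a0=133.6
prev=c+.075*np.array([np.cos(np.radians(a0)),np.sin(np.radians(a0))])
for a in np.arange(a0+5,215,5):
    q=c+.075*np.array([np.cos(np.radians(a)),np.sin(np.radians(a))]); print(round(a,1),q,(q-prev)*100); prev=q
E
```

```text
time: 4.3
ee_pos: [0.5123, 0.0444, 0.0899]
eef_rot: [0.108, 0.698, -0.107, 0.699]
ft_force: [0.6, 0.4, -0.1]
width: 0.0349
138.6 [0.5072 0.0389] [-0.4537 -0.4714]
143.6 [0.5031 0.0338] [-0.4109 -0.5092]
148.6 [0.4995 0.0284] [-0.3649 -0.5431]
153.6 [0.4963 0.0226] [-0.3162 -0.5728]
158.6 [0.4937 0.0167] [-0.2651 -0.5982]
163.6 [0.4916 0.0105] [-0.2119 -0.619 ]
168.6 [0.49   0.0041] [-0.1572 -0.6351]
173.6 [ 0.489  -0.0023] [-0.1012 -0.6464]
178.6 [ 0.4885 -0.0089] [-0.0445 -0.6528]
183.6 [ 0.4886 -0.0154] [ 0.0126 -0.6542]
188.6 [ 0.4893 -0.0219] [ 0.0695 -0.6506]
193.6 [ 0.4906 -0.0283] [ 0.126  -0.6421]
198.6 [ 0.4924 -0.0346] [ 0.1814 -0.6286]
203.6 [ 0.4948 -0.0407] [ 0.2355 -0.6104]
208.6 [ 0.4977 -0.0466] [ 0.2878 -0.5876]
213.6 [ 0.501  -0.0522] [ 0.338  -0.5602]
```

View pics/c_side.png

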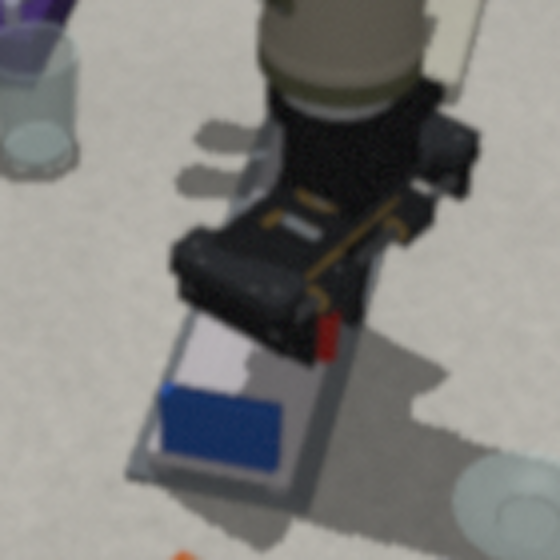

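```bash
python3 - <<'E'
from seg import *
p=r.read_state()['ee_pos']; y=np.array([.3,.954,0]); z=np.array([.954,-.3,0])
f=lambda q:[round(float((v-o)*4)) for v,o in zip(proj("side",q)[::-1],(230,120))]
for s in(1,-1):
  for w in(-.0095,.0095):
    for d in(.0175,.0325): print(s,w,d,f(p+s*d*y+w*z-[0,0,.025]))
print("pin",[f(np.array([.512,.0434,h])) for h in(.05,.07,.086)])
print(p)
E
```

```text
1 -0.0095 0.0175 [316, 355]
1 -0.0095 0.0325 [300, 369]
1 0.0095 0.0175 [290, 341]
1 0.0095 0.0325 [274, 355]
-1 -0.0095 0.0175 [352, 323]
-1 -0.0095 0.0325 [367, 309]
-1 0.0095 0.0175 [326, 309]
-1 0.0095 0.0325 [341, 295]
pin [[321, 349], [323, 325], [324, 304]]
[0.5125 0.0444 0.0901]
```

```bash
python3 -m pendant '[{"translation":[-0.4,-0.5,-0.1],"angular":[0,0,0],"hand":-0.2},{"translation":[0,-0.5,0],"angular":[0,0,0],"hand":-0.2},{"translation":[-0.45,-0.47,0],"angular":[0,0,0],"hand":-0.2},{"translation":[-0.41,-0.51,0],"angular":[0,0,0],"hand":-0.2},{"translation":[-0.36,-0.54,0],"angular":[0,0,0],"hand":-0.2},{"translation":[-0.32,-0.57,0],"angular":[0,0,0],"hand":-0.2}]'
python3 -m pendant '[{"translation":[-0.27,-0.6,0],"angular":[0,0,0],"hand":-0.2},{"translation":[-0.21,-0.62,0],"angular":[0,0,0],"hand":-0.2},{"translation":[-0.16,-0.64,0],"angular":[0,0,0],"hand":-0.2}]'
python3 - <<'E'
from seg import *
im=r.camera("side"); cv2.imwrite("pics/d_side.png",cv2.resize(im[120:260,230:370,::-1],None,fx=4,fy=4,interpolation=cv2.INTER_CUBIC))
E
```

```text
time: 4.95
ee_pos: [0.4916, 0.0141, 0.0878]
eef_rot: [0.108, 0.699, -0.106, 0.699]
ft_force: [-0.7, 6.1, 1.7]
width: 0.035
time: 5.25
ee_pos: [0.485, -0.0049, 0.0876]
eef_rot: [0.107, 0.699, -0.107, 0.699]
ft_force: [-0.5, 4.6, 0.6]
width: 0.0351
```

View pics/d_side.png

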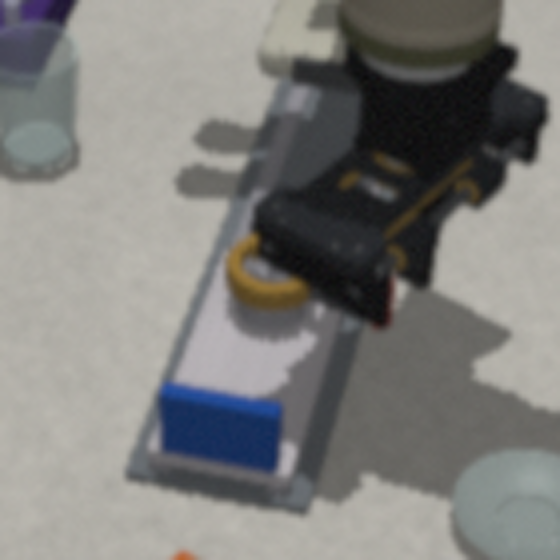

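```bash
python3 -m pendant '[{"translation":[-0.1,-0.65,0],"angular":[0,0,0],"hand":-0.2},{"translation":[-0.04,-0.65,0],"angular":[0,0,0],"hand":-0.2},{"translation":[0.01,-0.65,0],"angular":[0,0,0],"hand":-0.2},{"translation":[0.07,-0.65,0],"angular":[0,0,0],"hand":-0.2}]'
python3 -m pendant '[{"translation":[0.06,-0.32,0],"angular":[0,0,0],"hand":-0.2},{"translation":[0.06,-0.32,0],"angular":[0,0,0],"hand":-0.2}]'
python3 -m pendant '[{"translation":[0.06,-0.2,0],"angular":[0,0,0],"hand":-0.2},{"translation":[0,0,0],"angular":[0,0,0],"hand":-0.2}]'
```

```text
time: 5.7
ee_pos: [0.485, -0.0316, 0.0876]
eef_rot: [0.107, 0.699, -0.107, 0.699]
ft_force: [-0.5, 3.4, -0.6]
width: 0.0347
time: 5.9
ee_pos: [0.4864, -0.038, 0.0876]
eef_rot: [0.107, 0.699, -0.107, 0.699]
ft_force: [-0.7, 3.6, 0.4]
width: 0.0351
time: 6.1
ee_pos: [0.4871, -0.0401, 0.0876]
eef_rot: [0.107, 0.699, -0.108, 0.699]
ft_force: [-0.9, 1.6, 0.3]
width: 0.035
```

```bash
python3 -m pendant '[{"translation":[0.04,-0.15,0],"angular":[0,0,0],"hand":-0.2},{"translation":[0.04,-0.1,0],"angular":[0,0,0],"hand":-0.2}]'
python3 -m pendant '[{"translation":[0.03,-0.1,0],"angular":[0,0,0],"hand":-0.2}]'
python3 -m pendant '[{"translation":[0.03,-0.1,0],"angular":[0,0,0],"hand":-0.2}]'
```

```text
time: 6.3
ee_pos: [0.4877, -0.042, 0.0876]
eef_rot: [0.107, 0.699, -0.107, 0.699]
ft_force: [-2.6, 5.9, 1.6]
width: 0.0346
time: 6.4
ee_pos: [0.4878, -0.0421, 0.0875]
eef_rot: [0.107, 0.699, -0.107, 0.699]
ft_force: [-4.4, 9.5, 1.8]
width: 0.0344
time: 6.5
ee_pos: [0.4879, -0.0423, 0.0875]
eef_rot: [0.108, 0.7, -0.106, 0.698]
ft_force: [-4.5, 12.1, 2.0]
width: 0.0352
```

```bash
python3 -m pendant '[{"translation":[-0.1,0.7,0],"angular":[0,0,0],"hand":-0.1},{"translation":[0,0.5,0],"angular":[0,0,0],"hand":-0.1},{"translation":[0,0,2],"angular":[0,0,0],"hand":-0.1},{"translation":[0,0,4],"angular":[0,0,0],"hand":-0.1},{"translation":[0,0,4],"angular":[0,0,0],"hand":0},{"translation":[0.54,3.38,0],"angular":[0,0,-8.2],"hand":0.3},{"translation":[0.54,3.38,0],"angular":[0,0,-8.2],"hand":0.3},{"translation":[0.54,3.38,0],"angular":[0,0,-8.2],"hand":0.3},{"translation":[0.54,3.38,0],"angular":[0,0,-8.2],"hand":0.3},{"translation":[0.54,3.38,0],"angular":[0,0,-8.2],"hand":0.3},{"translation":[0.54,3.38,0],"angular":[0,0,-8.2],"hand":0.3},{"translation":[0.54,3.38,0],"angular":[0,0,-8.2],"hand":0.3},{"translation":[0.54,3.38,0],"angular":[0,0,-8.2],"hand":0.3},{"translation":[0.54,3.38,0],"angular":[0,0,-8.2],"hand":0.3},{"translation":[0.54,3.38,0],"angular":[0,0,-8.2],"hand":0.3},{"translation":[0.54,3.38,0],"angular":[0,0,-8.2],"hand":0.3},{"translation":[0,0,0],"angular":[0,0,0],"hand":0.3}]'
python3 - <<'E'
from seg import *
for n in("side","top"):
    im=r.camera(n); cv2.imwrite(f"pics/e_{n}.png",im[:,:,::-1])
    b=(150,360,180,360) if n=="side" else (170,280,120,350)
    cv2.imwrite(f"pics/ez_{n}.png",cv2.resize(im[b[0]:b[1],b[2]:b[3],::-1],None,fx=2.8 if n=="side" else 3.4,fy=2.8 if n=="side" else 3.4,interpolation=cv2.INTER_CUBIC))
    if n=="top":
        m=mask(im,(205,240,295,330),(12,90,60),(28,255,255)); e=cv2.minEnclosingCircle(cv2.findNonZero(m)); print(e,cen(m)[0], onplane(n,cen(m)[0],.064))
from scipy.spatial.transform import Rotation as Ro
s=r.read_state();print(s['ee_pos'],Ro.from_quat(s['eef_rot']).as_matrix(),s['joint_positions'])
E
```

```text
time: 8.2
ee_pos: [0.5456, 0.3454, 0.1867]
eef_rot: [0.571, 0.418, -0.571, 0.417]
ft_force: [-1.7, -0.6, -1.2]
width: 0.0563
((312.7291564941406, 220.9583282470703), 13.155903816223145) [np.float64(220.85714285714286), np.float64(312.6949806949807)] [ 0.5638 -0.0107  0.064 ]
[0.5467 0.3401 0.1871] [[ 0.0004  0.9534 -0.3016]
 [-0.0013 -0.3016 -0.9534]
 [-1.      0.0008  0.0012]] [-0.9732  0.4325  0.46    1.5084 -0.1961  1.2472 -0.7937]
```

View pics/ez_side.png

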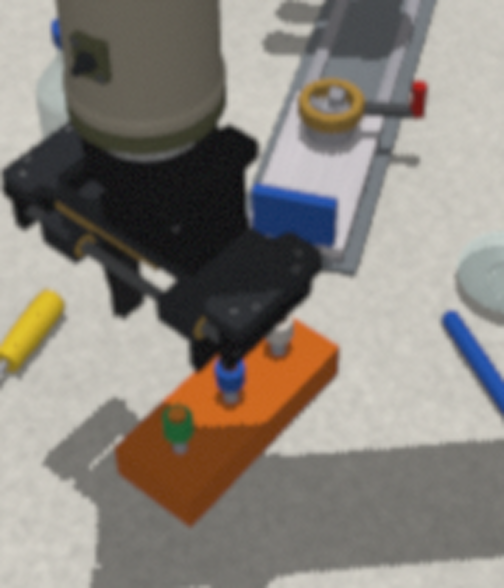

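View pics/ez_top.png

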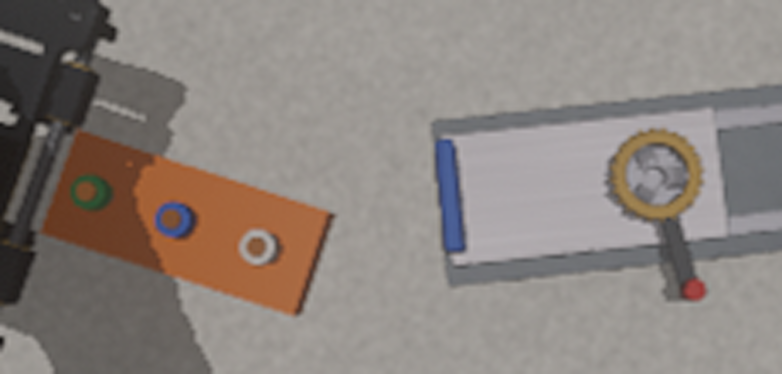

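The lever now lies at the open stop (pin at top ≈ row 255, col 324) and the carriage hasn't moved. The gripper is over the green specimen with its jaws across the rack, so I'll go down and grip.

```bash
python3 -m pendant '[{"translation":[0.05,0,-3],"angular":[0,0,0],"hand":0.3},{"translation":[0,0,-3],"angular":[0,0,0],"hand":0.3},{"translation":[0,0,-2],"angular":[0,0,0],"hand":0.3},{"translation":[0,0,-2],"angular":[0,0,0],"hand":0.3},{"translation":[0,0,-1],"angular":[0,0,0],"hand":0.3},{"translation":[0,0,-1],"angular":[0,0,0],"hand":0.3},{"translation":[0,0,0],"angular":[0,0,0],"hand":0.3},{"translation":[0,0,0],"angular":[0,0,0],"hand":0.3}]'
python3 - <<'E'
from seg import *
im=r.camera("side"); cv2.imwrite("pics/f_side.png",cv2.resize(im[200:350,180:330,::-1],None,fx=4,fy=4,interpolation=cv2.INTER_CUBIC)); print(r.read_state()['ee_pos'])
E
```

```text
time: 9.1
ee_pos: [0.5477, 0.3396, 0.0683]
eef_rot: [0.571, 0.417, -0.571, 0.417]
ft_force: [0.9, -0.2, 0.1]
width: 0.0568
[0.5478 0.3397 0.0685]
```

View pics/f_side.png

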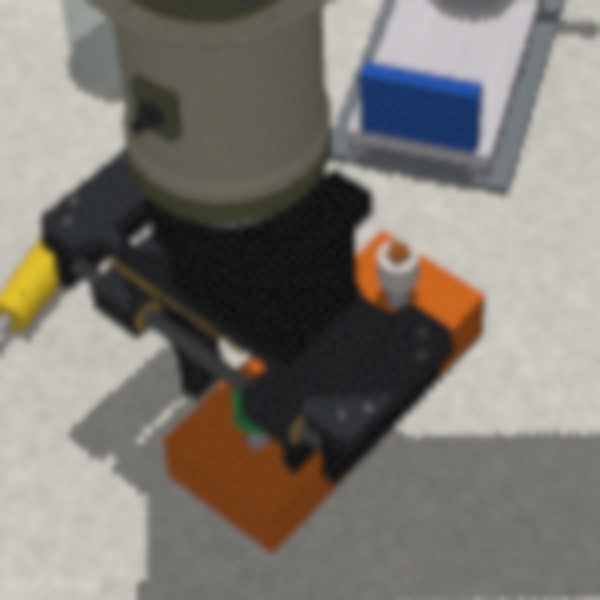

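```bash
python3 -m pendant '[{"translation":[0,0,-0.1],"angular":[0,0,0],"hand":-0.5},{"translation":[0,0,0],"angular":[0,0,0],"hand":-0.8},{"translation":[0,0,0],"angular":[0,0,0],"hand":-0.8},{"translation":[0,0,0],"angular":[0,0,0],"hand":-0.8},{"translation":[0,0,0],"angular":[0,0,0],"hand":-0.8},{"translation":[0,0,0],"angular":[0,0,0],"hand":-0.8}]' 30
```

```text
time: 9.75
ee_pos: [0.547, 0.3398, 0.0666]
eef_rot: [-0.571, -0.417, 0.571, -0.417]
ft_force: [-1.9, 0.3, 1.7]
width: 0.0211
```

```bash
python3 -m pendant '[{"translation":[0,0,0.5],"angular":[0,0,0],"hand":-0.8},{"translation":[0,0,1],"angular":[0,0,0],"hand":-0.8},{"translation":[0,0,2],"angular":[0,0,0],"hand":-0.8},{"translation":[0,0,3],"angular":[0,0,0],"hand":-0.8},{"translation":[0,0,3],"angular":[0,0,0],"hand":-0.8},{"translation":[0,0,3],"angular":[0,0,0],"hand":-0.8}]'
python3 -m pendant '[{"translation":[0.16,-3,0],"angular":[0,0,0],"hand":-0.8},{"translation":[0.16,-3.2,0],"angular":[0,0,0],"hand":-0.8},{"translation":[0.16,-3.2,0],"angular":[0,0,0],"hand":-0.8},{"translation":[0.16,-3.2,0],"angular":[0,0,0],"hand":-0.8},{"translation":[0.16,-3.2,0],"angular":[0,0,0],"hand":-0.8},{"translation":[0.16,-3.2,0],"angular":[0,0,0],"hand":-0.8},{"translation":[0.16,-3.2,0],"angular":[0,0,0],"hand":-0.8},{"translation":[0.16,-3.2,0],"angular":[0,0,0],"hand":-0.8},{"translation":[0.16,-3.2,0],"angular":[0,0,0],"hand":-0.8},{"translation":[0.16,-3.2,0],"angular":[0,0,0],"hand":-0.8},{"translation":[0.05,-3.2,0],"angular":[0,0,0],"hand":-0.8},{"translation":[0,0,0],"angular":[0,0,0],"hand":-0.8},{"translation":[0,0,0],"angular":[0,0,0],"hand":-0.8},{"translation":[0,0,0],"angular":[0,0,0],"hand":-0.8}]'
python3 - <<'E'
from seg import *
from scipy.spatial.transform import Rotation as Ro
s=r.read_state();p=s['ee_pos'];print(p,Ro.from_quat(s['eef_rot']).as_matrix()[:,0],s['width'])
for n in("side","top"):
    im=r.camera(n)
    b=(110,260,230,380) if n=="side" else (150,300,230,380)
    cv2.imwrite(f"pics/g_{n}.png",cv2.resize(im[b[0]:b[1],b[2]:b[3],::-1],None,fx=4,fy=4,interpolation=cv2.INTER_CUBIC))
    for t in("green_head","green_foot","collet_mouth"): print(n,t,[(round(d["confidence"],2),[round(float(v),1) for v in d["point"]]) for d in r.mark_of(n,t)[:2]])
print(proj("side",p-[0,0,.0056]),proj("side",p-[0,0,.0606]))
E
```

```text
time: 10.35
ee_pos: [0.5474, 0.3394, 0.1938]
eef_rot: [0.571, 0.417, -0.571, 0.417]
ft_force: [-0.1, -0.3, -0.9]
width: 0.0209
time: 11.75
ee_pos: [0.5639, -0.0093, 0.192]
eef_rot: [0.571, 0.418, -0.57, 0.418]
ft_force: [-0.3, -0.3, -0.6]
width: 0.0213
[ 0.5639 -0.0093  0.192 ] [ 0.0005  0.0007 -1.    ] 0.02125794602149056
side green_head [(0.55, [163.0, 295.6]), (0.44, [141.1, 296.0])]
side green_foot [(0.5, [163.8, 296.6])]
side collet_mouth [(0.7, [189.4, 299.8])]
top green_head []
top green_foot [(0.74, [235.9, 177.5])]
top collet_mouth []
[np.float64(142.8959675004481), np.float64(299.0425860655831)] [np.float64(161.95253683571212), np.float64(298.308275998461)]
```

View pics/g_side.png

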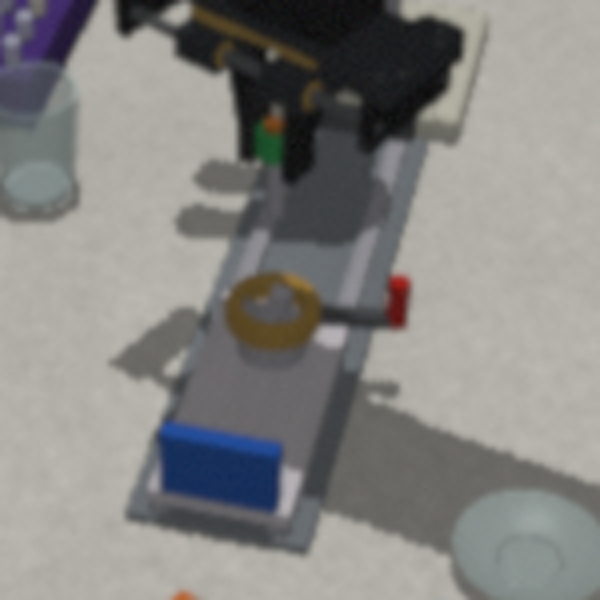

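```bash
python3 -m pendant '[{"translation":[0,-0.15,-2],"angular":[0,0,0],"hand":-0.8},{"translation":[0,0,-2],"angular":[0,0,0],"hand":-0.8},{"translation":[0,0,-1],"angular":[0,0,0],"hand":-0.8},{"translation":[0,0,0],"angular":[0,0,0],"hand":-0.8},{"translation":[0,0,0],"angular":[0,0,0],"hand":-0.8}]'
python3 - <<'E'
from seg import *
s=r.read_state();p=s['ee_pos'];print(p)
im=r.camera("side")
cv2.imwrite("pics/h_side.png",cv2.resize(im[140:210,260:335,::-1],None,fx=8,fy=8,interpolation=cv2.INTER_CUBIC))
for nm,q in(("head",p-[0,0,.0056]),("foot",p-[0,0,.0606]),("mouth",(.5637,-.0107,.064))):
    v=proj("side",q);print(nm,(v[1]-260)*8,(v[0]-140)*8)
E
```

```text
time: 12.65
ee_pos: [0.564, -0.0119, 0.1421]
eef_rot: [0.571, 0.417, -0.571, 0.417]
ft_force: [-0.3, -1.1, 0.2]
width: 0.0209
[ 0.564  -0.0119  0.1421]
head 309.6693195333032 156.3501482852928
foot 304.06409452595426 299.73966781969625
mouth 302.01114011301524 346.2009612713748
```

View pics/h_side.png

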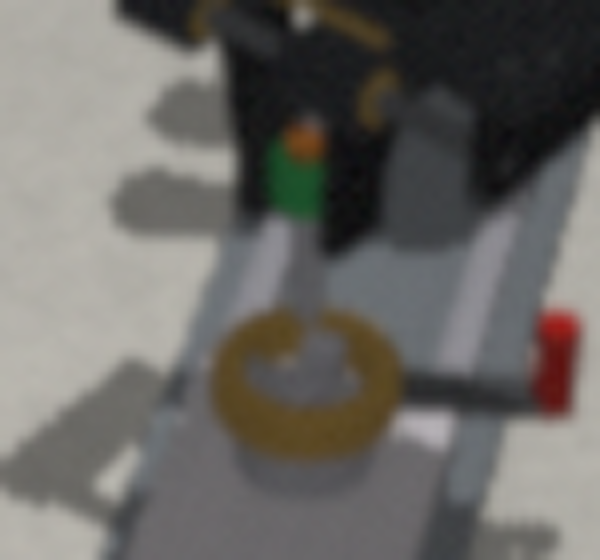

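Seen from the side, the shank hangs straight. Its foot is at about (180, 298) and the mouth centre at about (186, 298); both sit about 3 rows below the prediction, so relative to each other they line up. Now down into the collet, watching the force.

```bash
python3 -m pendant '[{"translation":[0,0.1,-0.5],"angular":[0,0,0],"hand":-0.8},{"translation":[0,0,-0.5],"angular":[0,0,0],"hand":-0.8},{"translation":[0,0,-0.4],"angular":[0,0,0],"hand":-0.8},{"translation":[0,0,-0.3],"angular":[0,0,0],"hand":-0.8}]'
python3 -m pendant '[{"translation":[0,0,-0.3],"angular":[0,0,0],"hand":-0.8},{"translation":[0,0,-0.3],"angular":[0,0,0],"hand":-0.8},{"translation":[0,0,0],"angular":[0,0,0],"hand":-0.8}]'
```

```text
time: 13.1
ee_pos: [0.5636, -0.0109, 0.1241]
eef_rot: [-0.571, -0.417, 0.571, -0.417]
ft_force: [-0.1, -0.0, -0.8]
width: 0.0211
time: 13.4
ee_pos: [0.5635, -0.0109, 0.1181]
eef_rot: [-0.571, -0.417, 0.571, -0.417]
ft_force: [0.4, -0.2, -1.2]
width: 0.0213
```

```bash
python3 -m pendant '[{"translation":[0,0,-0.4],"angular":[0,0,0],"hand":-0.8},{"translation":[0,0,-0.4],"angular":[0,0,0],"hand":-0.8},{"translation":[0,0,-0.3],"angular":[0,0,0],"hand":-0.8}]'
python3 -m pendant '[{"translation":[0,0,-0.3],"angular":[0,0,0],"hand":-0.8},{"translation":[0,0,-0.3],"angular":[0,0,0],"hand":-0.8},{"translation":[0,0,-0.2],"angular":[0,0,0],"hand":-0.8}]'
```

```text
time: 13.7
ee_pos: [0.5636, -0.0109, 0.1071]
eef_rot: [-0.571, -0.417, 0.571, -0.417]
ft_force: [-0.3, 0.8, -1.8]
width: 0.021
time: 14.0
ee_pos: [0.5637, -0.0109, 0.0992]
eef_rot: [-0.571, -0.417, 0.571, -0.417]
ft_force: [0.0, 0.6, -0.1]
width: 0.0212
```

```bash
python3 -m pendant '[{"translation":[0,0,-0.2],"angular":[0,0,0],"hand":-0.8},{"translation":[0,0,-0.15],"angular":[0,0,0],"hand":-0.8}]'
python3 -m pendant '[{"translation":[0,0,-0.1],"angular":[0,0,0],"hand":-0.8},{"translation":[0,0,-0.1],"angular":[0,0,0],"hand":-0.8}]'
```

```text
time: 14.2
ee_pos: [0.5637, -0.0109, 0.0959]
eef_rot: [0.571, 0.417, -0.571, 0.417]
ft_force: [0.2, -0.2, -1.1]
width: 0.0209
time: 14.4
ee_pos: [0.5639, -0.0109, 0.0943]
eef_rot: [0.571, 0.417, -0.571, 0.417]
ft_force: [-1.5, 0.3, 8.3]
width: 0.0207
```

Floor contact came at TCP z 0.0943, against 0.0946 expected when seated. Release, rise and move over the pin.

```bash
python3 -m pendant '[{"translation":[0,0,0.1],"angular":[0,0,0],"hand":-0.3},{"translation":[0,0,0],"angular":[0,0,0],"hand":-0.1},{"translation":[0,0,0],"angular":[0,0,0],"hand":-0.1},{"translation":[0,0,0],"angular":[0,0,0],"hand":-0.1},{"translation":[0,0,1],"angular":[0,0,0],"hand":-0.1},{"translation":[0,0,2],"angular":[0,0,0],"hand":-0.1},{"translation":[0,0,4],"angular":[0,0,0],"hand":-0.1}]'
python3 -m pendant '[{"translation":[-0.65,-0.2,0.6],"angular":[0,0,8.2],"hand":-0.4},{"translation":[-0.65,-0.2,0],"angular":[0,0,8.2],"hand":-0.4},{"translation":[-0.65,-0.2,0],"angular":[0,0,8.2],"hand":-0.4},{"translation":[-0.65,-0.2,0],"angular":[0,0,8.2],"hand":-0.4},{"translation":[-0.65,-0.2,0],"angular":[0,0,8.2],"hand":-0.4},{"translation":[-0.65,-0.2,0],"angular":[0,0,8.2],"hand":-0.4},{"translation":[-0.65,-0.2,0],"angular":[0,0,8.2],"hand":-0.4},{"translation":[-0.65,-0.2,0],"angular":[0,0,8.2],"hand":-0.4},{"translation":[-0.65,-0.2,0],"angular":[0,0,8.2],"hand":-0.4},{"translation":[-0.65,-0.2,0],"angular":[0,0,8.2],"hand":-0.4},{"translation":[-0.65,-0.2,0],"angular":[0,0,8.2],"hand":-0.4},{"translation":[0,0,0],"angular":[0,0,0],"hand":-0.4},{"translation":[0,0,0],"angular":[0,0,0],"hand":-0.4}]'
python3 - <<'E'
from seg import *
s=r.read_state();p=s['ee_pos'];print(p,s['width'])
im=r.camera("side")
cv2.imwrite("pics/i_side.png",cv2.resize(im[130:230,240:340,::-1],None,fx=6,fy=6,interpolation=cv2.INTER_CUBIC))
c=np.array([.5637,-.0109]); prev=None
g=.0252/2-.007
for k,a in enumerate(np.arange(196.8,108,-5)):
    ph=np.radians(72.4-2.5*k); q=c+.075*np.array([np.cos(np.radians(a)),np.sin(np.radians(a))]); T=q+g*np.array([np.cos(ph),np.sin(ph)])
    print(k,round(a,1),q,T,(T-prev)*100 if prev is not None else ''); prev=T
E
```

```text
time: 15.1
ee_pos: [0.5622, -0.0109, 0.1643]
eef_rot: [-0.569, -0.418, 0.572, -0.417]
ft_force: [0.7, -0.1, 1.3]
width: 0.0392
time: 16.4
ee_pos: [0.4926, -0.0329, 0.1716]
eef_rot: [0.109, 0.698, -0.109, 0.699]
ft_force: [-0.7, 0.0, 0.3]
width: 0.0259
[ 0.4926 -0.0329  0.1716] 0.02590277299561082
0 196.8 [ 0.4919 -0.0326] [ 0.4936 -0.0272] 
1 191.8 [ 0.4903 -0.0262] [ 0.4922 -0.021 ] [-0.1385  0.6261]
2 186.8 [ 0.4892 -0.0198] [ 0.4914 -0.0146] [-0.083   0.6368]
3 181.8 [ 0.4887 -0.0133] [ 0.4911 -0.0082] [-0.0267  0.6426]
4 176.8 [ 0.4888 -0.0067] [ 0.4914 -0.0018] [0.0299 0.6434]
5 171.8 [ 0.4895 -0.0002] [0.4923 0.0046] [0.0864 0.6393]
6 166.8 [0.4907 0.0062] [0.4937 0.0109] [0.1423 0.6302]
7 161.8 [0.4925 0.0125] [0.4957 0.0171] [0.1973 0.6163]
8 156.8 [0.4948 0.0186] [0.4982 0.0231] [0.251  0.5976]
9 151.8 [0.4976 0.0245] [0.5012 0.0288] [0.3028 0.5742]
10 146.8 [0.5009 0.0302] [0.5047 0.0343] [0.3524 0.5465]
11 141.8 [0.5048 0.0355] [0.5087 0.0394] [0.3994 0.5144]
12 136.8 [0.509  0.0404] [0.5132 0.0442] [0.4435 0.4784]
13 131.8 [0.5137 0.045 ] [0.518  0.0486] [0.4843 0.4386]
14 126.8 [0.5188 0.0492] [0.5232 0.0526] [0.5216 0.3953]
15 121.8 [0.5242 0.0528] [0.5288 0.056 ] [0.5549 0.349 ]
16 116.8 [0.5299 0.056 ] [0.5346 0.059 ] [0.5841 0.2999]
17 111.8 [0.5358 0.0587] [0.5407 0.0615] [0.609  0.2483]
```

View pics/i_side.png

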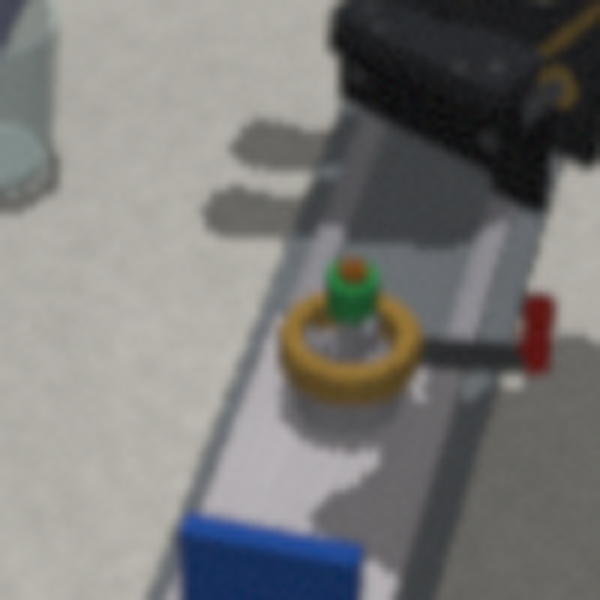

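The green specimen stands upright in the collet (head at about (178, 299)), low above the nut. Now down around the pin.

```bash
python3 -m pendant '[{"translation":[-0.05,0,-2],"angular":[0,0,0],"hand":-0.4},{"translation":[0,0,-2],"angular":[0,0,0],"hand":-0.4},{"translation":[0,0,-1.5],"angular":[0,0,0],"hand":-0.4},{"translation":[0,0,-1],"angular":[0,0,0],"hand":-0.4},{"translation":[0,0,-1],"angular":[0,0,0],"hand":-0.4},{"translation":[0,0,-0.8],"angular":[0,0,0],"hand":-0.4},{"translation":[0,0,0],"angular":[0,0,0],"hand":-0.4}]'
```

```text
time: 17.15
ee_pos: [0.4914, -0.0329, 0.0873]
eef_rot: [0.107, 0.699, -0.108, 0.698]
ft_force: [-0.2, -0.1, 0.3]
width: 0.0261
```

```bash
python3 -m pendant '[{"translation":[0.15,0.55,0],"angular":[0,0,0],"hand":-0.4},{"translation":[-0.14,0.63,0],"angular":[0,0,-2.5],"hand":-0.4},{"translation":[-0.08,0.64,0],"angular":[0,0,-2.5],"hand":-0.4},{"translation":[-0.03,0.64,0],"angular":[0,0,-2.5],"hand":-0.4},{"translation":[0.03,0.64,0],"angular":[0,0,-2.5],"hand":-0.4}]'
```

```text
time: 17.65
ee_pos: [0.4904, -0.0023, 0.0884]
eef_rot: [0.168, 0.687, -0.169, 0.686]
ft_force: [-5.3, -3.6, 2.9]
width: 0.0259
```

```bash
python3 -m pendant '[{"translation":[0.07,0.64,0],"angular":[0,0,-2.5],"hand":-0.4},{"translation":[0.12,0.63,0],"angular":[0,0,-2.5],"hand":-0.4},{"translation":[0.18,0.62,0],"angular":[0,0,-2.5],"hand":-0.4}]'
python3 - <<'E'
from seg import *
s=r.read_state();print(s['ee_pos'],s['ft_force'])
im=r.camera("side")
cv2.imwrite("pics/j_side.png",cv2.resize(im[130:230,240:340,::-1],None,fx=6,fy=6,interpolation=cv2.INTER_CUBIC))
E
```

```text
time: 17.95
ee_pos: [0.4937, 0.0169, 0.0883]
eef_rot: [0.213, 0.675, -0.214, 0.673]
ft_force: [-5.9, -2.7, 2.9]
width: 0.0262
[0.4937 0.0169 0.0883] [-5.9279 -2.6824  2.8925]
```

View pics/j_side.png

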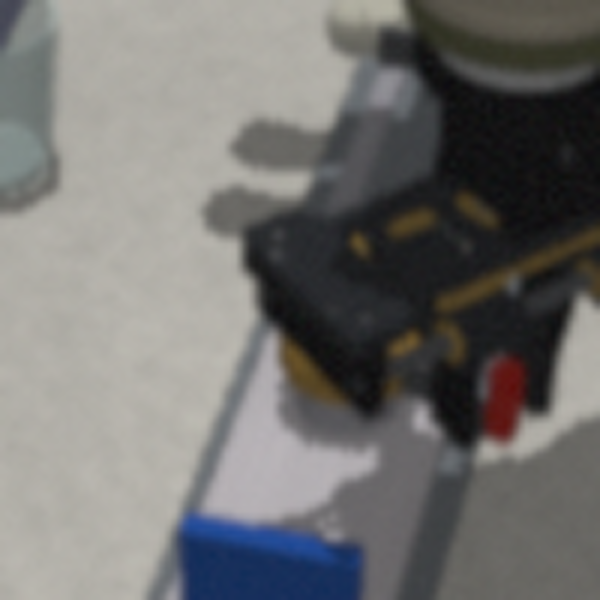

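```bash
python3 - <<'E'
from seg import *
from scipy.spatial.transform import Rotation as Ro
s=r.read_state();p=s['ee_pos'];R=Ro.from_quat(s['eef_rot']).as_matrix();y=R[:,1];z=R[:,2];print(y,z)
f=lambda q:[round(float((v-o)*6)) for v,o in zip(proj("side",q)[::-1],(240,130-2.7))]
for sg in(1,-1):
  for w in(-.0095,.0095): print(sg,w,f(p+sg*.013*y+w*z-[0,0,.025]),f(p+sg*.028*y+w*z-[0,0,.025]))
for a in (155,160,165):
  q=np.array([.5637+.075*np.cos(np.radians(a)),-.0109+.075*np.sin(np.radians(a))]);print(a,[f(np.r_[q,h]) for h in(.05,.086)])
  d=np.r_[q,0]-np.r_[p[:2],0]; print("in tool y,z mm",d@y*1000,d@z*1000)
E
```

```text
[ 0.5765  0.8171 -0.0011] [ 0.8171 -0.5765 -0.0018]
1 -0.0095 [475, 453] [444, 468]
1 0.0095 [446, 425] [415, 439]
-1 -0.0095 [529, 428] [559, 414]
-1 0.0095 [500, 401] [530, 387]
155 [[479, 454], [485, 387]]
in tool y,z mm 3.094226760861772 -0.1265450700968645
160 [[490, 446], [496, 379]]
in tool y,z mm -3.288461856829185 1.3125223942481778
165 [[500, 437], [506, 370]]
in tool y,z mm -9.521440375509899 3.3024008665482425
```

The pin is still centred between the pads and the lever is at about 162°, as planned. I'll carry on round the arc.

```bash
python3 -m pendant '[{"translation":[0.25,0.6,0],"angular":[0,0,-2.5],"hand":-0.4},{"translation":[0.3,0.57,0],"angular":[0,0,-2.5],"hand":-0.4},{"translation":[0.35,0.55,0],"angular":[0,0,-2.5],"hand":-0.4},{"translation":[0.4,0.51,0],"angular":[0,0,-2.5],"hand":-0.4},{"translation":[0.44,0.48,0],"angular":[0,0,-2.5],"hand":-0.4}]'
python3 -m pendant '[{"translation":[0.24,0.22,0],"angular":[0,0,-1.3],"hand":-0.4},{"translation":[0.24,0.22,0],"angular":[0,0,-1.3],"hand":-0.4},{"translation":[0.26,0.2,0],"angular":[0,0,-1.3],"hand":-0.4},{"translation":[0.26,0.2,0],"angular":[0,0,-1.3],"hand":-0.4}]'
```

```text
time: 18.5
ee_pos: [0.5107, 0.0447, 0.0879]
eef_rot: [0.285, 0.648, -0.286, 0.646]
ft_force: [-7.4, -1.3, 0.3]
width: 0.0261
time: 18.9
ee_pos: [0.5207, 0.0532, 0.0879]
eef_rot: [0.313, 0.635, -0.314, 0.632]
ft_force: [-6.9, 0.2, 1.2]
width: 0.0263
```

```bash
python3 -m pendant '[{"translation":[0.28,0.17,0],"angular":[0,0,-1.3],"hand":-0.4},{"translation":[0.28,0.17,0],"angular":[0,0,-1.3],"hand":-0.4}]'
python3 -m pendant '[{"translation":[0.29,0.15,0],"angular":[0,0,-1.3],"hand":-0.4},{"translation":[0.29,0.15,0],"angular":[0,0,-1.3],"hand":-0.4}]'
```

```text
time: 19.1
ee_pos: [0.5262, 0.0567, 0.0878]
eef_rot: [0.328, 0.628, -0.329, 0.625]
ft_force: [-8.0, 0.1, 0.1]
width: 0.0258
time: 19.3
ee_pos: [0.5319, 0.0598, 0.0878]
eef_rot: [0.342, 0.62, -0.343, 0.617]
ft_force: [-7.2, 0.8, 0.8]
width: 0.0262
```

```bash
python3 -m pendant '[{"translation":[0.3,0.13,0],"angular":[0,0,-1.3],"hand":-0.4},{"translation":[0.3,0.12,0],"angular":[0,0,-1.3],"hand":-0.4}]'
python3 -m pendant '[{"translation":[0.15,0.05,0],"angular":[0,0,0],"hand":-0.4},{"translation":[0.15,0.05,0],"angular":[0,0,0],"hand":-0.4}]'
```

```text
time: 19.5
ee_pos: [0.5378, 0.0626, 0.0878]
eef_rot: [0.356, 0.612, -0.357, 0.609]
ft_force: [-7.7, 1.9, 1.2]
width: 0.0261
time: 19.7
ee_pos: [0.5407, 0.0635, 0.0877]
eef_rot: [0.355, 0.612, -0.356, 0.61]
ft_force: [-10.1, 0.6, 1.1]
width: 0.0266
```

```bash
python3 -m pendant '[{"translation":[0.1,0.03,0],"angular":[0,0,0],"hand":-0.4},{"translation":[0.1,0.03,0],"angular":[0,0,0],"hand":-0.4}]'
python3 -m pendant '[{"translation":[0.1,0.03,0],"angular":[0,0,0],"hand":-0.4}]'
```

```text
time: 19.9
ee_pos: [0.541, 0.0636, 0.0875]
eef_rot: [0.355, 0.614, -0.357, 0.608]
ft_force: [-19.5, -0.3, 11.3]
width: 0.0262
time: 20.0
ee_pos: [0.5412, 0.0636, 0.0874]
eef_rot: [0.354, 0.614, -0.358, 0.608]
ft_force: [-24.1, -1.5, 14.8]
width: 0.0261
```

```bash
python3 -m pendant '[{"translation":[-0.4,-0.15,0],"angular":[0,0,0],"hand":-0.4},{"translation":[-0.3,-0.1,0],"angular":[0,0,0],"hand":-0.4},{"translation":[0,0,0],"angular":[0,0,0],"hand":-0.4},{"translation":[0,0,1],"angular":[0,0,0],"hand":-0.4},{"translation":[0,0,3],"angular":[0,0,0],"hand":-0.4},{"translation":[0,0,4],"angular":[0,0,0],"hand":-0.4},{"translation":[0.1,3,0],"angular":[0,0,-7.5],"hand":-1},{"translation":[0.1,3.5,0],"angular":[0,0,-7.5],"hand":-1},{"translation":[0.1,3.2,0],"angular":[0,0,-7.5],"hand":-1},{"translation":[0,0,0],"angular":[0,0,0],"hand":-1},{"translation":[0,0,0],"angular":[0,0,0],"hand":-1}]' 20
python3 - <<'E'
from seg import *
from scipy.spatial.transform import Rotation as Ro
s=r.read_state();print(s['ee_pos'],Ro.from_quat(s['eef_rot']).as_matrix().round(3).tolist())
for n in("side","top"):
    im=r.camera(n); b=(130,270,230,370) if n=="side" else (160,300,220,360)
    cv2.imwrite(f"pics/k_{n}.png",cv2.resize(im[b[0]:b[1],b[2]:b[3],::-1],None,fx=4.2,fy=4.2,interpolation=cv2.INTER_CUBIC))
    if n=="top":
        m=mask(im,(205,240,295,330),(12,90,60),(28,255,255)); print(cen(m)[0])
E
```

```text
time: 21.1
ee_pos: [0.5418, 0.1585, 0.1687]
eef_rot: [0.468, 0.53, -0.467, 0.531]
ft_force: [0.6, -0.6, 1.0]
width: 0.0015
[0.5418 0.1585 0.1687] [[0.001, 0.992, 0.125], [-0.0, 0.125, -0.992], [-1.0, 0.001, 0.0]]
[np.float64(220.65156794425087), np.float64(312.7212543554007)]
```

View pics/k_side.png

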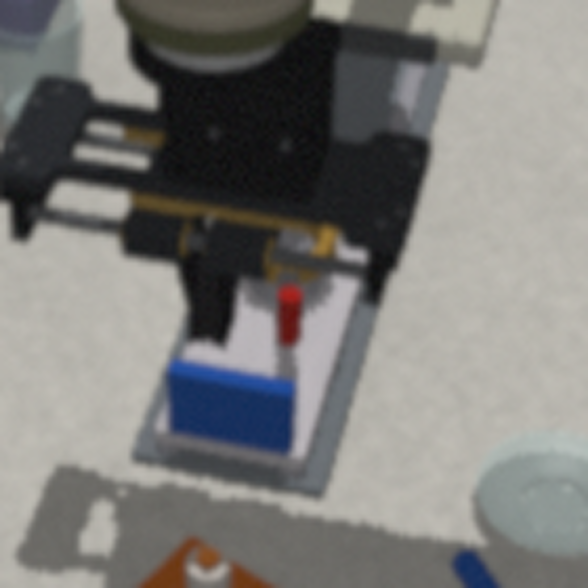

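View pics/k_top.png

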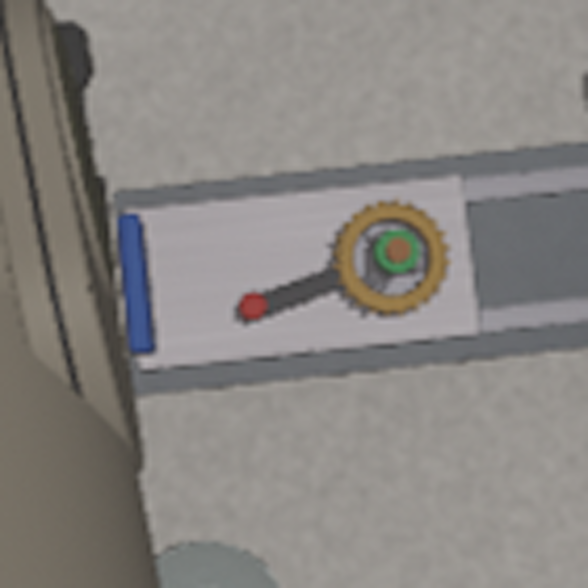

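The specimen stands centred and upright (top ≈ (219, 314)), the lever is fully clockwise (pin ≈ (233, 280)) and the carriage is still at its start. Next I'll lower the closed fingers behind the blue plate.

```bash
python3 -m pendant '[{"translation":[0.2,0,-3],"angular":[0,0,0],"hand":-1},{"translation":[0,0,-3],"angular":[0,0,0],"hand":-1},{"translation":[0,0,-3],"angular":[0,0,0],"hand":-1},{"translation":[0,0,-1.9],"angular":[0,0,0],"hand":-1},{"translation":[0,0,0],"angular":[0,0,0],"hand":-1},{"translation":[0.12,-1,0],"angular":[0,0,0],"hand":-1},{"translation":[0.12,-1,0],"angular":[0,0,0],"hand":-1},{"translation":[0.06,-0.5,0],"angular":[0,0,0],"hand":-1}]'
python3 -m pendant '[{"translation":[0.06,-0.5,0],"angular":[0,0,0],"hand":-1},{"translation":[0.06,-0.5,0],"angular":[0,0,0],"hand":-1},{"translation":[0.06,-0.5,0],"angular":[0,0,0],"hand":-1}]'
python3 - <<'E'
from seg import *
im=r.camera("side")
cv2.imwrite("pics/l_side.png",cv2.resize(im[130:270,230:370,::-1],None,fx=4.2,fy=4.2,interpolation=cv2.INTER_CUBIC))
E
```

```text
time: 22.0
ee_pos: [0.5474, 0.1334, 0.0607]
eef_rot: [0.47, 0.53, -0.467, 0.529]
ft_force: [-2.2, 13.0, -0.3]
width: 0.0007
time: 22.3
ee_pos: [0.549, 0.1206, 0.0607]
eef_rot: [0.47, 0.531, -0.466, 0.53]
ft_force: [-1.3, 13.3, -0.2]
width: 0.0004
```

View pics/l_side.png

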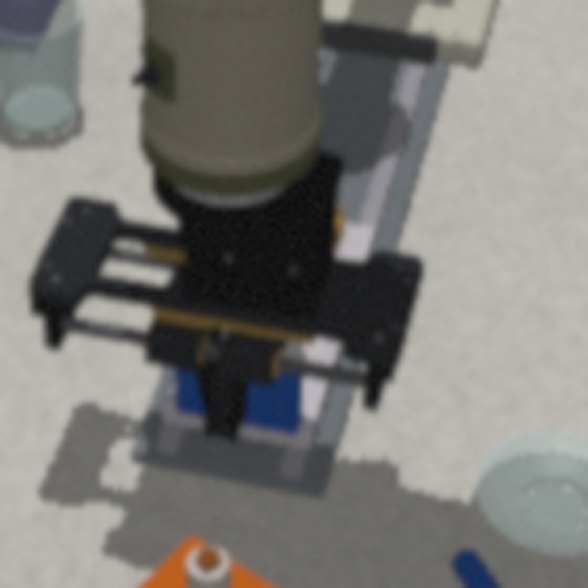

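```bash
python3 -m pendant '[{"translation":[0.12,-1,0],"angular":[0,0,0],"hand":-1},{"translation":[0.12,-1,0],"angular":[0,0,0],"hand":-1},{"translation":[0.12,-1,0],"angular":[0,0,0],"hand":-1},{"translation":[0.12,-1,0],"angular":[0,0,0],"hand":-1},{"translation":[0.12,-1,0],"angular":[0,0,0],"hand":-1},{"translation":[0.12,-1,0],"angular":[0,0,0],"hand":-1},{"translation":[0.12,-1,0],"angular":[0,0,0],"hand":-1},{"translation":[0.12,-1,0],"angular":[0,0,0],"hand":-1}]'
python3 -m pendant '[{"translation":[0.12,-1,0],"angular":[0,0,0],"hand":-1},{"translation":[0.12,-1,0],"angular":[0,0,0],"hand":-1},{"translation":[0.12,-1,0],"angular":[0,0,0],"hand":-1},{"translation":[0.12,-1,0],"angular":[0,0,0],"hand":-1},{"translation":[0.12,-1,0],"angular":[0,0,0],"hand":-1},{"translation":[0.12,-1,0],"angular":[0,0,0],"hand":-1}]'
python3 -m pendant '[{"translation":[0.12,-1,0],"angular":[0,0,0],"hand":-1},{"translation":[0.06,-0.5,0],"angular":[0,0,0],"hand":-1},{"translation":[0.04,-0.4,0],"angular":[0,0,0],"hand":-1}]'
```

```text
time: 23.15
ee_pos: [0.5588, 0.0405, 0.0607]
eef_rot: [0.47, 0.531, -0.466, 0.53]
ft_force: [-2.0, 13.7, 0.1]
width: 0.0006
time: 23.75
ee_pos: [0.5661, -0.0195, 0.0607]
eef_rot: [0.47, 0.531, -0.466, 0.53]
ft_force: [0.2, 12.7, 3.0]
width: 0.0004
time: 24.05
ee_pos: [0.5685, -0.0389, 0.0607]
eef_rot: [0.47, 0.53, -0.466, 0.53]
ft_force: [0.7, 13.0, 2.3]
width: 0.0004
```

```bash
python3 -m pendant '[{"translation":[0.06,-0.5,0],"angular":[0,0,0],"hand":-1},{"translation":[0.06,-0.5,0],"angular":[0,0,0],"hand":-1}]'
python3 -m pendant '[{"translation":[0.04,-0.3,0],"angular":[0,0,0],"hand":-1},{"translation":[0.04,-0.3,0],"angular":[0,0,0],"hand":-1}]'
python3 -m pendant '[{"translation":[0.02,-0.2,0],"angular":[0,0,0],"hand":-1}]'
```

```text
time: 24.25
ee_pos: [0.5697, -0.0485, 0.0607]
eef_rot: [0.47, 0.531, -0.466, 0.53]
ft_force: [-0.6, 12.6, 3.1]
width: 0.0003
time: 24.45
ee_pos: [0.5702, -0.0522, 0.0607]
eef_rot: [0.47, 0.532, -0.465, 0.529]
ft_force: [-5.0, 26.1, 9.5]
width: 0.0004
time: 24.55
ee_pos: [0.5701, -0.0523, 0.0607]
eef_rot: [0.47, 0.533, -0.464, 0.529]
ft_force: [-7.2, 30.6, 11.6]
width: 0.0003
```

```bash
python3 -m pendant '[{"translation":[0,0,0],"angular":[0,0,0],"hand":-1},{"translation":[0,0.4,0],"angular":[0,0,0],"hand":-1},{"translation":[-0.1,1,0],"angular":[0,0,0],"hand":-1},{"translation":[-0.2,2,0],"angular":[0,0,0],"hand":-1},{"translation":[-0.3,4,0],"angular":[0,0,0],"hand":-1},{"translation":[-0.3,4,2],"angular":[0,0,0],"hand":-1},{"translation":[0,1,4],"angular":[0,0,0],"hand":-1},{"translation":[0,0,4],"angular":[0,0,0],"hand":-1},{"translation":[-1,2,4],"angular":[0,0,0],"hand":-1},{"translation":[-2,4,0],"angular":[0,0,0],"hand":-1},{"translation":[-2,4,0],"angular":[0,0,0],"hand":-1},{"translation":[0,0,0],"angular":[0,0,0],"hand":-1}]'
python3 - <<'E'
from seg import *
for n in("side","top"):
    im=r.camera(n); cv2.imwrite(f"pics/m_{n}.png",im[:,:,::-1])
    if n=="side": cv2.imwrite("pics/mz_side.png",cv2.resize(im[60:240,230:400,::-1],None,fx=3.3,fy=3.3,interpolation=cv2.INTER_CUBIC))
    if n=="top":
        m=mask(im,(195,260,300,370),(100,120,40),(130,255,255)); 
        if m.any(): c=cen(m);print(c,onplane("top",c[0],.074),cv2.boxPoints(cv2.minAreaRect(cv2.findNonZero(m))))
for z in(.064,):
    for L in(.185,.19): print(L,proj("side",(.5637+.1184*L,-.0109-.993*L,.064)),proj("side",(.5637+.1184*L,-.0109-.993*L,.089)))
E
```

```text
time: 25.75
ee_pos: [0.5083, 0.1703, 0.1999]
eef_rot: [0.467, 0.532, -0.466, 0.531]
ft_force: [0.3, -0.3, 0.3]
width: 0.0006
([np.float64(217.62745098039215), np.float64(341.1503267973856)], 153, (np.int64(202), np.int64(233), np.int64(337), np.int64(345))) [ 0.5708 -0.0696  0.074 ] [[336.9113 202.2458]
 [341.669  201.686 ]
 [345.3345 232.843 ]
 [340.5768 233.4027]]
0.185 [np.float64(139.61015262375153), np.float64(313.75361197905283)] [np.float64(131.9921892078621), np.float64(314.24159429803683)]
0.19 [np.float64(138.55310527664244), np.float64(314.1407514717098)] [np.float64(130.9420651867587), np.float64(314.63253716784055)]
```

View pics/mz_side.png

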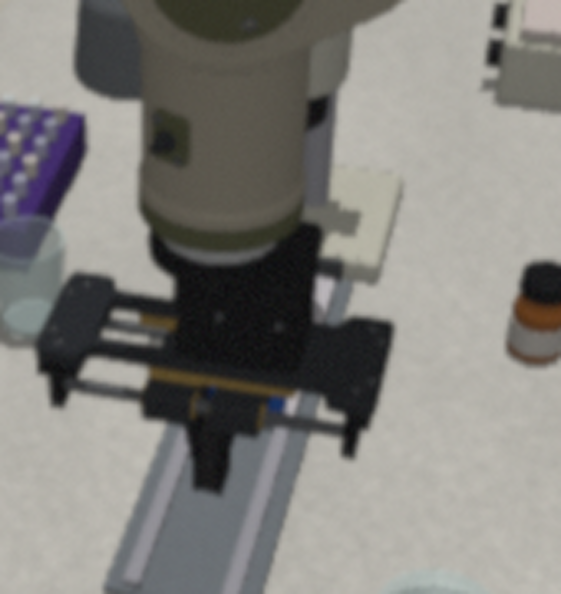

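View pics/m_top.png

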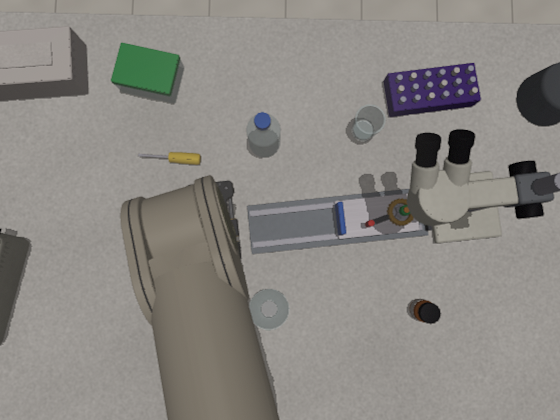

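View pics/m_side.png

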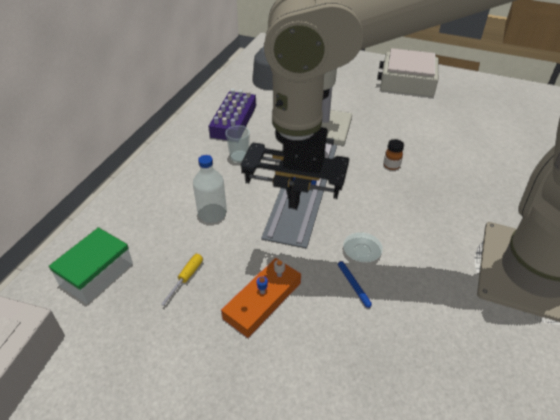

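The plate moved 0.189 m, measured from above, so the carriage is at its stop. I'll move the arm aside and look at the collet from the side.

```bash
python3 -m pendant '[{"translation":[-2,4,2],"angular":[0,0,0],"hand":-1},{"translation":[-2,4,2],"angular":[0,0,0],"hand":-1},{"translation":[-2,4,1],"angular":[0,0,0],"hand":-1},{"translation":[-2,4,0],"angular":[0,0,0],"hand":-1},{"translation":[-2,4,0],"angular":[0,0,0],"hand":-1},{"translation":[-2,4,0],"angular":[0,0,0],"hand":-1},{"translation":[0,0,0],"angular":[0,0,0],"hand":-1},{"translation":[0,0,0],"angular":[0,0,0],"hand":-1}]'
python3 - <<'E'
from seg import *
im=r.camera("side"); cv2.imwrite("pics/n_side.png",im[:,:,::-1]); cv2.imwrite("pics/nz_side.png",cv2.resize(im[80:220,250:390,::-1],None,fx=4.2,fy=4.2,interpolation=cv2.INTER_CUBIC))
im=r.camera("top"); cv2.imwrite("pics/nz_top.png",cv2.resize(im[160:280,320:460,::-1],None,fx=4.2,fy=4.2,interpolation=cv2.INTER_CUBIC))
E
```

```text
time: 26.65
ee_pos: [0.3917, 0.4039, 0.249]
eef_rot: [0.469, 0.529, -0.469, 0.53]
ft_force: [1.2, -0.1, 0.2]
width: 0.0004
```

View pics/nz_side.png

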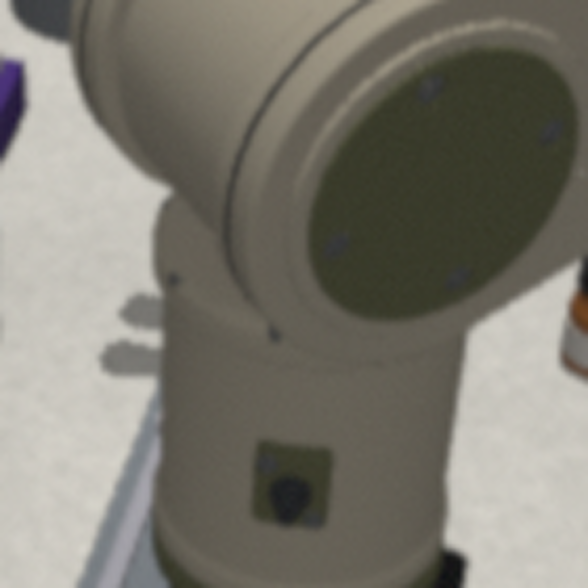

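View pics/nz_top.png

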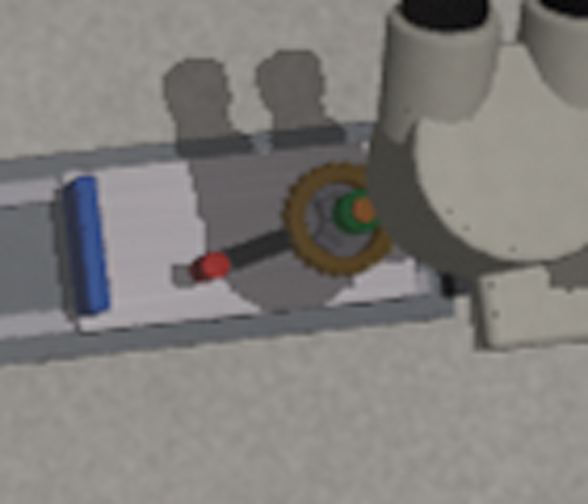

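```bash
python3 -m pendant '[{"translation":[-3.5,3.5,0],"angular":[0,0,0],"hand":-1},{"translation":[-3.5,3.5,0],"angular":[0,0,0],"hand":-1},{"translation":[-3.5,3.5,0],"angular":[0,0,0],"hand":-1},{"translation":[-3.5,3.5,0],"angular":[0,0,0],"hand":-1},{"translation":[-3.5,3.5,0],"angular":[0,0,0],"hand":-1},{"translation":[-2,1.5,0],"angular":[0,0,0],"hand":-1},{"translation":[0,0,0],"angular":[0,0,0],"hand":-1},{"translation":[0,0,0],"angular":[0,0,0],"hand":-1}]'
python3 - <<'E'
from seg import *
im=r.camera("side"); cv2.imwrite("pics/o_side.png",im[:,:,::-1]); cv2.imwrite("pics/oz_side.png",cv2.resize(im[80:220,250:390,::-1],None,fx=4.2,fy=4.2,interpolation=cv2.INTER_CUBIC))
E
```

```text
time: 27.55
ee_pos: [0.1976, 0.5939, 0.2491]
eef_rot: [0.469, 0.529, -0.469, 0.53]
ft_force: [0.5, -0.5, -0.8]
width: 0.0003
```

View pics/oz_side.png

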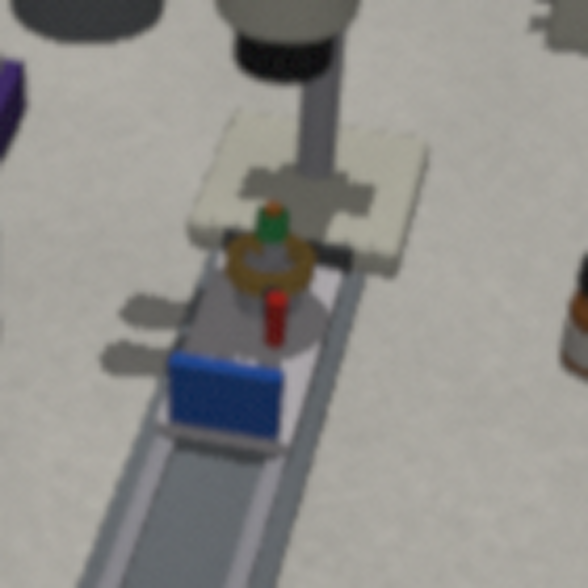

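View pics/o_side.png

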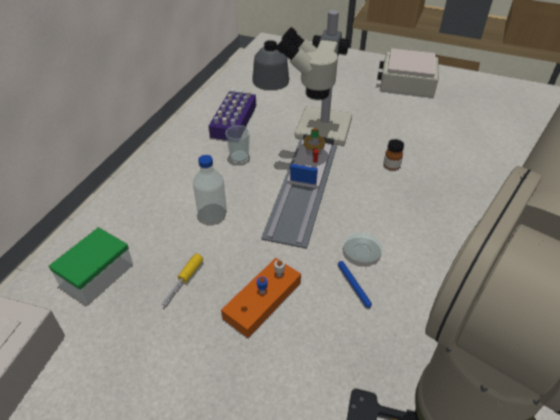

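The carriage is against its stop by the foot. The specimen is upright in the collet under the lens (head ≈ (133, 315)), the lever is closed, and the other specimens and bystanders haven't moved. Handing in.

```bash
python3 -c "
from bench import r
print(r.close_job())"
```

```text
the job is handed in; nothing more can be done
None
```

I loaded the green specimen and handed the job in at about 28 s; no verdict was reported.

**What I did**
- **Collet opened:** I pushed the lever anticlockwise to its open stop. The force rose to about 12 N there with no further travel, and the carriage did not move.
- **Specimen seated:** I moved the green specimen from the rack into the collet. It met the floor at tool height 0.0943 m, against 0.0946 m expected.
- **Jaws clamped:** I pushed the lever clockwise to its closed stop, about 1.5 rad by the camera geometry. The force there was about 24 N.
- **Carriage pushed:** I pushed the blue plate until it stopped firmly at about 31 N. I then backed off and parked the arm clear of everything, touching nothing.

**Last checks**
- **Carriage travel:** the top view gives 0.189 m against the nominal 0.190 m. That difference is smaller than one pixel.
- **Specimen and lever:** the specimen is upright and centred in the collet under the lens. The lever angle did not change during the push.
- **Other things:** the blue and white specimens are still in the rack, and nothing else on the bench looks moved.
- **Disagreement:** the side camera read about 3 pixel rows lower than the calibration predicts. I relied on the top camera and on contact, and those two agreed to 1–2 mm.
- **Not tested:** I did not tug the specimen to test the grip. That it is firmly held rests on the lever being at its closed stop.

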